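Feed an offcut through the bin flap

TASK

With the fingertips, push the loose pine block along the dark feed board and through under the orange swinging flap until it drops flat into the bay of the bin behind it, then draw the fingers back out so that the flap swings shut. Only push the block, never lift it, and leave the tape measure, the cork sanding block and the spare pine block on the bench undisturbed.

Things in the scene. Friction and masses are not known exactly. Their poses are not given: they have to be found in the camera images.
- bin: The fixed plywood offcut bin with its dark feed board. Origin: on the bench top, on the centre line, straight below the flap's hinge. +x is the feed direction (into the bay), y across, z up. Two cheeks stand at x = 0: 110 mm apart inside, 12 mm thick, 30 mm long in x, 128 mm high above the bench; nothing spans the gap between them above the flap.
- sill (a point): Middle of the inner end of the feed board, on its top, 4 mm past the hinge line. The board is level, 50 mm above the bench, 180 mm wide, has no side rails, and runs 214 mm back from here against the feed direction.
- bay (a point): Centre of the floor of the sunken, open-topped bay behind the sill. The floor lies 10 mm above the bench, 40 mm below the feed board; the bay is 160 mm long in the feed direction (from the sill on) and 110 mm wide inside, with walls 60 mm high above the bench.
- block_mid (a point): Centre of the loose pale pine block lying on the feed board: 80 mm long (its x), 45 mm wide (its y), 28 mm high, about 70 g. At the start its x points roughly along the feed, but it may be 30 mm off the centre line and turned by up to about 20 degrees. Once half over the sill it tips; its tail drops in only when pushed some 20 mm past the hinge line.
- flap (a joint): Angle (rad) of the orange flap: 0 hanging shut, growing as it swings inwards over the bay, up to 1.45. Opens inwards only; falls shut by its own weight (60 g; a fraction of a newton opens it). It hangs on pins in the cheeks 120 mm above the bench (70 mm above the feed board).
- flap_edge (a point): Middle of the flap's lower edge, 5 mm above the feed board when shut. Panel 6 mm thick, 104 mm wide, 29 mm high, carried at its sides by two straps 12 mm wide, 80 mm apart inside. Between the straps above the panel it is open: upright fingers can follow the block up to 30 mm past the hinge line while the panel swings up ahead of them.
- spare: Bystander: a spare pine block standing on end on the bench beside the bin, 45 x 28 mm, 80 mm high. Origin at the centre of its underside.
- tape: Bystander: yellow tape measure standing on the bench, 68 x 38 mm, 62 mm high. Origin at the centre of its underside.
- sander: Bystander: cork sanding block lying on the bench, 110 x 62 mm, 40 mm high. Origin at the centre of its underside.
Not all that is in view belongs to the job. Leave any red look-alike of the part that bears block_mid alone.

How it is judged:
By the outcome, as a careful person would: the job done as asked, in the order asked, and still so for the second after the job is handed in, with the robot touching nothing.
It also fails if it takes over 51 s, if anything falls off the work surface, if the arm or the gripper's body presses on something with over 40 N, if the wrist force passes 120 N, or if a joint passes its speed limit or range.

ROBOT

A 7-joint arm with a two-finger parallel gripper is mounted at the origin on the work surface. World frame = base frame: x ahead of the robot, y to its left, z up, the work surface at z = 0. Lengths are in m, angles in degrees, forces in N, time in s.
With the tool pointing down it reaches from about 0.425 to 0.875 m from the base axis. Payload 4.7 kg.
Tool frame: the origin (TCP) lies midway between the tips of the shut fingers; the grasp point (between the pads) lies 19 mm behind it; z points along the fingers, y is the direction in which the jaws open and shut (so a half turn about z gives the same grasp; the last joint's range is limited). The gripper opens to 87 mm and grips with 3 to 60 N. Pads are 19 mm wide; open, the fingers measure 117 mm over their backs; the gripper's body (75 mm by 190 mm) begins 51 mm behind the grasp point.
Start: joints at [-62.217, 18.392, -4.016, 83.108, 1.295, 78.541, -3.26], TCP at [0.295, 0.579, 0.223] pointing down, gripper open.
Joint ranges: [-163.93, 163.93], [-17.29, 119.83], [-79.2, 71.16], [3.27, 140.29], [-89.18, 269.18], [5.43, 117.66], [-154.24, 154.24]. Speed limits (degrees/s): [147.25, 147.25, 180, 180, 180, 180, 180].

INTERFACE

Orientations are given as [roll, pitch, yaw] about the fixed x, y, z axes, in that order (R = Rz(yaw) Ry(pitch) Rx(roll)).
In Python, from cell import env gives the robot as it stands. The module is installed in compiled form; this text tells all that it offers.
- The arm moves only by the tool servo_tool, never from a script. Its argument "plan" is a list of rows, each a list of 3 entries, a list of its own where there are three numbers: the opening, from 0 (shut) to 1 (fully open), then the shift along the tool's x, y, z in cm, then the turn, a rotation vector about the tool's x, y, z in degrees. A call has 1 to 20 rows; each row shifts and turns the pose as measured when the row begins, along the tool's axes as they then stand; what a row does not reach is not made up. A row lasts 1/12 s, in which the tool goes at most 41.7 mm and 7.16 degrees, less where a joint would pass 70% of its speed; a pose out of reach is approached as far as the arm can. A call is refused whole if a number of a shift passes 4.17 or a number of a turn 7.16, either way. A call with a gripper value outside its range is refused whole. The fingers move at their own pace and stop on an object; "force" is the grip in N (left out, the last holds). Time passes only in rows, so rows that do not move let the fingers close. It gives the time, the measured TCP pose, the force and the opening at its end, in the units of the state.
- env.get_obs(): the state, without advancing time (a new reading comes with each control period).
- env.read_camera(name): name is "side" or "top" or "wrist"; returns a dict with "image" (384x512x3 uint8, blue, green, red), "fx", "fy", "cx", "cy" (pixels), "k1" (the pictures are not rectified: a ray, as slopes to the right and down, at radius r is drawn at 1 + k1 r^2 times it, then the intrinsics apply), "rvec" (rotation vector, rad) and "tvec" (3), from world to camera coordinates, as OpenCV has them; the wrist camera has in their place "T_tool_cam" (4x4, takes a point from camera to tool coordinates, whose origin is the TCP and whose axes are the flange's). Camera axes: x right, y down, z forward; pixel columns grow to the right and rows downward; lengths in m; the calibration is good to about 2 mm. A picture is of the moment at which its call begins: read the wrist's pose just before it. There is no depth.
- env.sign_off(): hands the job in, once; it reports no verdict.
The state is a dict: "time_s": time; "qpos": joint angles; "joint_velocities": joint speeds; "effort": joint torques, N m; "tool_pos": TCP position; "tool_rot": TCP orientation; "force": force on the tool from outside, world axes, zero at the start; "wrist_torque": the same for the moment, N m; "grip_width": finger opening in m.
Only numpy, scipy, OpenCV 4.12 (cv2) and the standard library are available. Lean on these libraries where they do the work, as an engineer would, in place of code of your own. Each camera call takes 0.05 s, during which the arm holds its last target. There are 200 camera calls.

## Working session

There is one attempt and no reset: what is moved stays moved. The work goes in short steps, Python scripts to look and compute and a tool call to move; the robot and the scene stay as the last step left them, time stands still between calls to the robot, and variables do not carry over. Pictures are saved under pics/ and viewed, about 8 in all and at most 12, crops included, and the job is handed in when it is done.

Besides the shell and the picture viewer there is one more tool, called after "Call:" by a JSON object that holds its "method" and its "body", one argument or row to a line. servo_tool: Moves the arm, as the interface text tells. Its arguments: {"type":"object","properties":{"plan":{"type":"array"},"force":{"type":"number"}},"required":["plan"]}

```bash
mkdir -p pics; cat > h.py <<'E'
import cv2,numpy as np,pickle
from cell import env
def snap(n,f):
    c=env.read_camera(n); cv2.imwrite('pics/'+f+'.png',c['image']); pickle.dump(c,open('pics/'+f+'.pkl','wb')); return c
def load(f): return pickle.load(open('pics/'+f+'.pkl','rb'))
def D(c): return np.array([[c['fx'],0,c['cx']],[0,c['fy'],c['cy']],[0,0,1.]]),np.array([c['k1'],0,0,0.])
def ray(c,p):
    K,d=D(c); u=cv2.undistortPoints(np.array(p,float).reshape(-1,1,2),K,d)[:,0]
    R=cv2.Rodrigues(np.array(c['rvec'],float))[0]; t=np.array(c['tvec'],float).ravel()
    return -R.T@t, np.c_[u,np.ones(len(u))]@R
def onz(c,p,z):
    o,v=ray(c,p); return o+v*((z-o[2])/v[:,2])[:,None]
def proj(c,P):
    K,d=D(c); return cv2.projectPoints(np.array(P,float).reshape(-1,3),np.array(c['rvec'],float),np.array(c['tvec'],float),K,d)[0][:,0]
E
python3 - <<'E'
from h import *
a=snap('top','top0');b=snap('side','side0')
for c in(a,b):
    print(c['fx'],c['k1'],ray(c,[[c['cx'],c['cy']]]))
o=env.get_obs();print(o['tool_pos'],o['tool_rot'],o['grip_width'])
E
```

```text
391.007649541392 -0.08365972558240162 (array([ 0.5300738 , -0.04041043,  0.77629726]), array([[ 0.09246434,  0.03822036, -0.99498219]]))
359.64458010559224 -0.08682858954367526 (array([ 0.54235699, -0.57102393,  0.48134335]), array([[ 0.08046698,  0.81750379, -0.57027416]]))
[0.29467008 0.57881202 0.22155832] [-1.79901546e+02  5.24653721e-03  1.53024730e+02] 0.08728328761131053
```

View pics/top0.png

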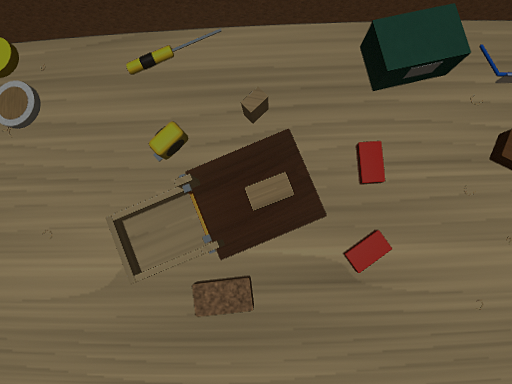

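View pics/side0.png

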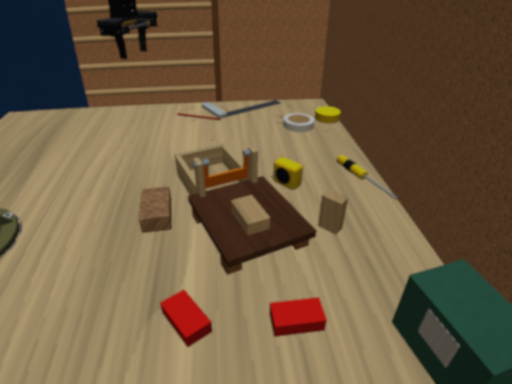

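The top view shows the feed board with corners near (187,172), (290,129), (326,215) and (221,258). The flap is orange at (200,217), and the bay is to its left.

Things that could be taken for the pine block:
- Pale block lying on the board, top (270,191): this matches the description, so I choose it.
- Spare on end at (255,106).
- Red look-alikes at (371,162) and (368,251).

The other bystanders are the tape at (167,140) and the cork block at (222,296).

```bash
cat > m.py <<'E'
from h import *
c=load('top0'); im=c['image']; hsv=cv2.cvtColor(im,cv2.COLOR_BGR2HSV)
# board: dark region, with block = bright hole
roi=np.zeros(im.shape[:2],np.uint8); cv2.fillPoly(roi,[np.array([[180,165],[292,122],[335,217],[220,266]])],255)
dark=((hsv[...,2]<85)&(roi>0)).astype(np.uint8)*255
dark=cv2.morphologyEx(dark,cv2.MORPH_OPEN,np.ones((5,5)))
cn=max(cv2.findContours(dark,cv2.RETR_EXTERNAL,2)[0],key=cv2.contourArea)
P=onz(c,cn[:,0],.05)[:,:2]; r=cv2.minAreaRect((P*1000).astype(np.float32)); print('board',r); B=cv2.boxPoints(r)/1000;print(B)
inner=np.zeros_like(roi); cv2.fillConvexPoly(inner,np.array([[236,175],[290,160],[305,200],[250,222]]),255)
blk=((hsv[...,2]>95)&(inner>0)).astype(np.uint8)*255
blk=cv2.morphologyEx(blk,cv2.MORPH_OPEN,np.ones((3,3)))
cb=max(cv2.findContours(blk,cv2.RETR_EXTERNAL,2)[0],key=cv2.contourArea)
Q=onz(c,cb[:,0],.078)[:,:2]; rb=cv2.minAreaRect((Q*1000).astype(np.float32)); print('block',rb,cv2.boxPoints(rb))
org=((hsv[...,0]>8)&(hsv[...,0]<20)&(hsv[...,1]>170)&(hsv[...,2]>110)&(roi>0)).astype(np.uint8)
print('orange px',org.sum(),np.argwhere(org)[:,::-1].mean(0) if org.sum() else'')
v=im.copy(); cv2.drawContours(v,[cn],-1,(0,255,0),1);cv2.drawContours(v,[cb],-1,(255,0,255),1)
cv2.imwrite('pics/crop.png',cv2.resize(v[90:320,100:350],None,fx=2.4,fy=2.4,interpolation=2))
for n,p,z in[('spare',(255,100),.08),('tape',(170,135),.06),('sander',(222,292),.04),('bayend',(110,218),.06),('bayend2',(136,278),.06)]: print(n,onz(c,[p],z).round(3))
E
python3 m.py
```

```text
board ((589.988037109375, -7.9326019287109375), (180.60140991210938, 217.47579956054688), 20.918867111206055)
[[ 0.46681494  0.06139658]
 [ 0.54446375 -0.14174472]
 [ 0.7131611  -0.07726179]
 [ 0.63551235  0.12587951]]
block ((591.6906127929688, -35.72826385498047), (43.39474105834961, 78.72312927246094), 19.25609588623047) [[558.2261     -5.7244244]
 [584.18823   -80.043304 ]
 [625.15515   -65.7321   ]
 [599.193       8.586777 ]]
orange px 2 [206.5 229. ]
spare [[ 0.759 -0.016  0.08 ]]
tape [[0.705 0.148 0.06 ]]
sander [[0.408 0.058 0.04 ]]
bayend [[0.551 0.264 0.06 ]]
bayend2 [[0.439 0.215 0.06 ]]
```

View pics/crop.png

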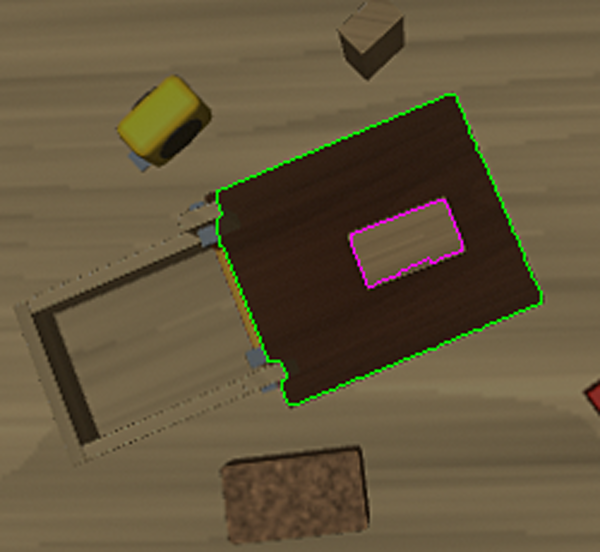

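The masks agree with the stated sizes: board 217×181 mm, block 79×43 mm. In the bin frame, the feed direction is yaw 110.9° and the hinge origin is (0.554, 0.087). The block is at x=-0.128, y=+0.008, turned about -1.7°. I'll turn the tool's x axis to the feed and move behind the block, with the fingers about 17 mm apart for a two-point push.

Call:
{"method": "servo_tool", "body": {
  "plan": [
    [0.2,[0,0,0],[0,0,7]],
    [0.2,[0,0,0],[0,0,7]],
    [0.2,[0,0,0],[0,0,7]],
    [0.2,[0,0,0],[0,0,7]],
    [0.2,[0,0,0],[0,0,7]],
    [0.2,[0,0,0],[0,0,7]],
    [0.2,[-3.7,0.3,0],[0,0,0]],
    [0.2,[-3.7,0.3,0],[0,0,0]],
    [0.2,[-3.7,0.3,0],[0,0,0]],
    [0.2,[-3.7,0.3,0],[0,0,0]],
    [0.2,[-3.7,0.3,0],[0,0,0]],
    [0.2,[-3.7,0.3,0],[0,0,0]],
    [0.2,[-3.7,0.3,0],[0,0,0]],
    [0.2,[-3.7,0.3,0],[0,0,0]],
    [0.2,[-3.7,0.3,0],[0,0,0]],
    [0.2,[-3.7,0.3,0],[0,0,0]]
  ]
}}

```text
time_s: 1.43
tool_pos: [0.4442, 0.2328, 0.2114]
tool_rot: [-179.0, 0.3, 110.8]
force: [0.5, 0.0, -0.6]
grip_width: 0.0178
```

```bash
cat > s.py <<'E'
from h import *
o=env.get_obs(); O=np.array([.554,.0867]); u=np.array([-.357,.934]); v=np.array([-.934,-.357])
p=np.array(o['tool_pos']); d=p[:2]-O
print('t',o['time_s'],'pos',p.round(4),'rot',np.round(o['tool_rot'],1),'bin x,y',(d@u).round(4),(d@v).round(4),'w',o['grip_width'],'F',np.round(o['force'],2),'q',np.round(o['qpos'],0))
E
python3 s.py
```

```text
t 1.4333 pos [0.4442 0.2328 0.2114] rot [-179.     0.3  110.8] bin x,y 0.1757 0.0504 w 0.01779525012892678 F [ 0.46  0.04 -0.63] q [-46.   1.  15. 104.  -0.  76. -10.]
```

Call:
{"method": "servo_tool", "body": {
  "plan": [
    [0.2,[-3.4,0.38,0],[-0.5,0,0]],
    [0.2,[-3.4,0.38,0],[-0.5,0,0]],
    [0.2,[-3.4,0.38,0],[0,0,0]],
    [0.2,[-3.4,0.38,0],[0,0,0]],
    [0.2,[-3.4,0.38,0],[0,0,0]],
    [0.2,[-3.4,0.38,0],[0,0,0]],
    [0.2,[-3.4,0.38,0],[0,0,0]],
    [0.2,[-3.4,0.38,0],[0,0,0]],
    [0.2,[-3.4,0.38,0],[0,0,0]],
    [0.2,[-3.4,0.38,0],[0,0,0]],
    [0.2,[-3.4,0.38,0],[0,0,0]],
    [0.2,[0,0,0],[0,0,0]]
  ]
}}

```text
time_s: 2.43
tool_pos: [0.6186, -0.1304, 0.2097]
tool_rot: [-179.8, 0.5, 110.3]
force: [-1.1, -0.9, 0.4]
grip_width: 0.0173
```

```bash
python3 s.py
```

```text
t 2.4333 pos [ 0.6186 -0.1304  0.2097] rot [-179.8    0.5  110.3] bin x,y -0.2258 0.0172 w 0.017258107350270575 F [-1.13 -0.85  0.44] q [-18.  18.  34.  88. -10.  77.  37.]
```

Call:
{"method": "servo_tool", "body": {
  "plan": [
    [0.2,[1.0,0.4,2.5],[0,0,-0.6]],
    [0.2,[1.0,0.4,2.5],[0,0,0]],
    [0.2,[0,0,2.5],[0,0,0]],
    [0.2,[0,0,2.5],[0,0,0]],
    [0.2,[0,0,1.2],[0,0,0]],
    [0.2,[0,0,0],[0,0,0]],
    [0.2,[0,0,0],[0,0,0]]
  ]
}}

```text
time_s: 3.02
tool_pos: [0.6183, -0.1146, 0.0918]
tool_rot: [-179.6, 0.6, 110.4]
force: [-0.4, -0.3, 0.8]
grip_width: 0.0173
```

```bash
python3 s.py; python3 -c "
from h import *
c=snap('side','s1')
cv2.imwrite('pics/s1c.png',cv2.resize(c['image'][100:300,120:370],None,fx=2.8,fy=2.8,interpolation=2))"
```

```text
t 3.0167 pos [ 0.6183 -0.1146  0.0918] rot [-179.6    0.6  110.4] bin x,y -0.211 0.0118 w 0.017256277220829327 F [-0.41 -0.32  0.85] q [-18.  23.  32.  96. -13.  64.  38.]
```

View pics/s1c.png

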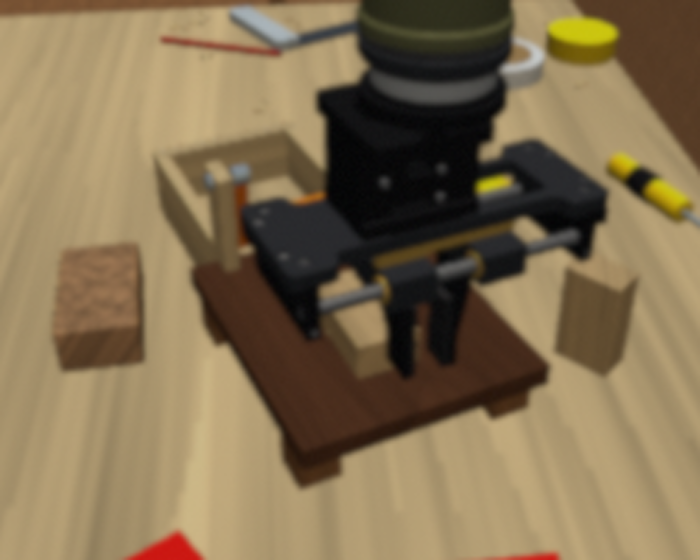

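The side crop shows the fingertips at about (402,372) and (441,360), still above the board behind the block, with the block's tail face near (385,355). They look slightly to the right of it, so I'll check that by projection.

```bash
python3 -c "
from h import *
c=load('s1'); s=lambda P:((proj(c,P)-[120,100])*2.8).round()
O=np.array([.554,.0867]); u=np.array([-.357,.934]); v=np.array([-.934,-.357])
w=lambda x,y,z:np.r_[O+x*u+y*v,z]
print('tcp',s([.6183,-.1146,.0918]))
f=np.array([-.33,.944]);g=np.array([-.944,-.33]);C=np.array([.5917,-.0357])
print('tail corners L,R top, L R bottom',[s(np.r_[C-.04*f+k*.0225*g,z]) for z in(.078,.05) for k in(1,-1)])
print('board outer L,R',s(w(-.21,.09,.05)),s(w(-.21,-.09,.05)),'cheek tops',s(w(-.015,.061,.128)),s(w(-.015,.055,.05)))"

```

```text
tcp [[418. 360.]]
tail corners L,R top, L R bottom [array([[355., 346.]]), array([[419., 327.]]), array([[356., 379.]]), array([[418., 361.]])]
board outer L,R [[300. 450.]] [[550. 363.]] cheek tops [[224. 179.]] [[239. 267.]]
```

Measured and predicted positions agree to about 2 mm. Next I lower to about z=0.067 and begin the push.

Call:
{"method": "servo_tool", "body": {
  "plan": [
    [0.2,[0.2,0.2,1.2],[0.3,0,-0.5]],
    [0.2,[0.3,0,1.1],[0,0,0]],
    [0.2,[0,0,0],[0,0,0]],
    [0.2,[0.8,0,0],[0,0,0]],
    [0.2,[0.8,0,0],[0,0,0]],
    [0.2,[0.8,0,0],[0,0,0]],
    [0.2,[0.8,0,0],[0,0,0]],
    [0.2,[0.8,0,0],[0,0,0]],
    [0.2,[0.8,0,0],[0,0,0]],
    [0.2,[0,0,0],[0,0,0]]
  ]
}}

```text
time_s: 3.9
tool_pos: [0.6035, -0.0587, 0.0722]
tool_rot: [-179.8, 0.8, 111.0]
force: [0.1, -0.1, -0.8]
grip_width: 0.0174
```

```bash
python3 s.py
```

```text
t 3.9 pos [ 0.6035 -0.0587  0.0722] rot [-179.8    0.8  111. ] bin x,y -0.1534 0.0057 w 0.017381236928242425 F [ 0.14 -0.11 -0.76] q [-23.  22.  31. 101. -12.  61.  33.]
```

Call:
{"method": "servo_tool", "body": {
  "plan": [
    [0.2,[-0.6,-0.25,0.3],[0,0.6,0]],
    [0.2,[0,0,0.25],[0,0,0]],
    [0.2,[0,0,0],[0,0,0]]
  ]
}}

```text
time_s: 4.15
tool_pos: [0.6035, -0.0645, 0.067]
tool_rot: [-179.9, 0.1, 111.1]
force: [0.5, -0.3, 1.1]
grip_width: 0.0174
```

```bash
python3 s.py; cat > b.py <<'E'
from h import *
import sys
c=snap('top',sys.argv[1]); cv2.imwrite('pics/'+sys.argv[1]+'c.png',cv2.resize(c['image'][100:300,100:350],None,fx=2.8,fy=2.8,interpolation=2))
E
python3 b.py t1
```

```text
t 4.15 pos [ 0.6035 -0.0645  0.067 ] rot [-1.799e+02  1.000e-01  1.111e+02] bin x,y -0.1589 0.0077 w 0.017390476840099256 F [ 0.46 -0.33  1.08] q [-22.  22.  31. 100. -13.  61.  35.]
```

View pics/t1c.png

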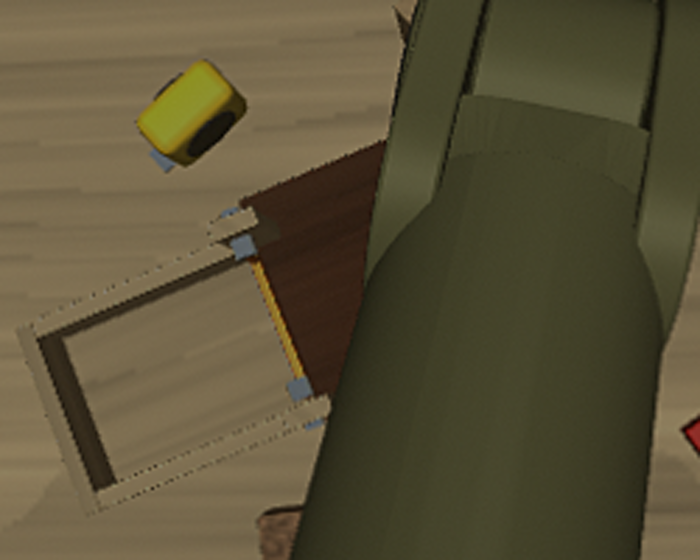

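The top view shows only the arm over the block; the tape and bin are unmoved. I'll push on and use the side view from here.

Call:
{"method": "servo_tool", "body": {
  "plan": [
    [0.2,[0.6,0,0],[0,0,0]],
    [0.2,[0.6,0,0],[0,0,0]],
    [0.2,[0.6,0,0],[0,0,0]],
    [0.2,[0.6,0,0],[0,0,0]],
    [0.2,[0.6,0,0],[0,0,0]],
    [0.2,[0.6,0,0],[0,0,0]],
    [0.2,[0.6,0,0],[0,0,0]],
    [0.2,[0.6,0,0],[0,0,0]],
    [0.2,[0.6,0,0],[0,0,0]],
    [0.2,[0.6,0,0],[0,0,0]],
    [0.2,[0,0,0],[0,0,0]]
  ]
}}

```text
time_s: 5.12
tool_pos: [0.5797, -0.0041, 0.0669]
tool_rot: [-179.9, 0.2, 111.0]
force: [-0.1, 0.1, -0.2]
grip_width: 0.0172
```

```bash
python3 s.py; cat > b.py <<'E'
from h import *
import sys
c=snap('side',sys.argv[1]); cv2.imwrite('pics/'+sys.argv[1]+'c.png',cv2.resize(c['image'][130:280,160:330],None,fx=4,fy=4,interpolation=2))
E
python3 b.py s2
```

```text
t 5.1167 pos [ 0.5797 -0.0041  0.0669] rot [-179.9    0.2  111. ] bin x,y -0.094 0.0084 w 0.017236816036271002 F [-0.09  0.13 -0.18] q [-28.  19.  30. 104. -11.  60.  27.]
```

View pics/s2c.png

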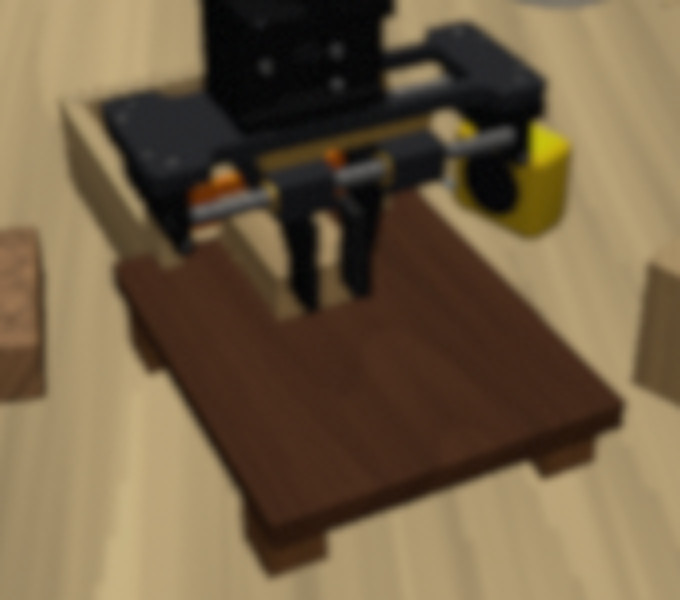

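The side crop shows the block square ahead of the fingers: its tail corner is at (280,315), the fingertips at (312,305) and (358,293), and the flap at (215,190). Continuing through the flap.

Call:
{"method": "servo_tool", "body": {
  "plan": [
    [0.2,[0.6,-0.1,0],[0,0,0]],
    [0.2,[0.6,-0.1,0],[0,0,0]],
    [0.2,[0.6,0,0],[0,0,0]],
    [0.2,[0.6,0,0],[0,0,0]],
    [0.2,[0.6,0,0],[0,0,0]],
    [0.2,[0.6,0,0],[0,0,0]],
    [0.2,[0.6,0,0],[0,0,0]],
    [0.2,[0.6,0,0],[0,0,0]],
    [0.2,[0,0,0],[0,0,0]]
  ]
}}

```text
time_s: 5.92
tool_pos: [0.5595, 0.0421, 0.0671]
tool_rot: [-179.9, 0.3, 110.9]
force: [-0.4, -0.3, 0.1]
grip_width: 0.0177
```

```bash
python3 s.py; python3 b.py s3
```

```text
t 5.9167 pos [0.5595 0.0421 0.0671] rot [-179.9    0.3  110.9] bin x,y -0.0436 0.0108 w 0.017685960660823206 F [-0.43 -0.34  0.13] q [-33.  16.  29. 107.  -9.  59.  21.]
```

View pics/s3c.png

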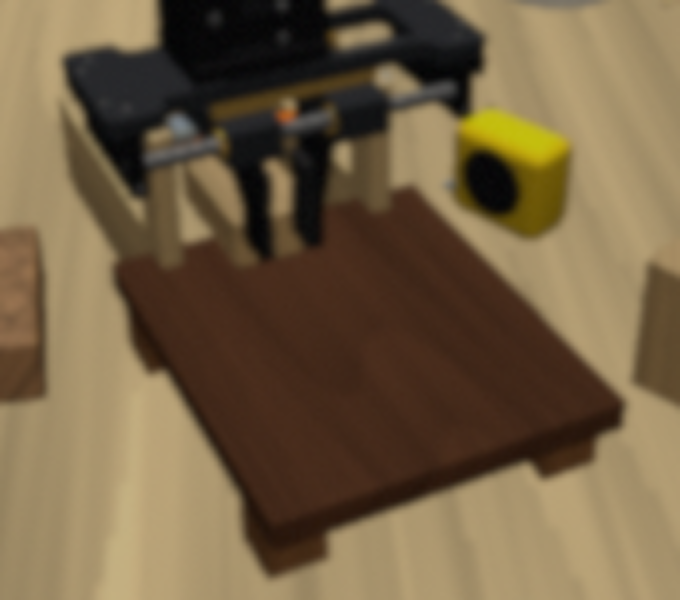

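The block is half through: its tail is at (250,260) and the flap is lifted (orange seen at (287,115)). Forces are below 1 N and the fingers are inside the straps.

Call:
{"method": "servo_tool", "body": {
  "plan": [
    [0.2,[0.5,0,0],[0,0,0]],
    [0.2,[0.5,0,0],[0,0,0]],
    [0.2,[0.5,0,0],[0,0,0]],
    [0.2,[0.5,0,0],[0,0,0]],
    [0.2,[0.5,0,0],[0,0,0]],
    [0.2,[0.5,0,0],[0,0,0]],
    [0.2,[0.5,0,0],[0,0,0]],
    [0.2,[0.5,0,0],[0,0,0]],
    [0.2,[0,0,0],[0,0,0]]
  ]
}}

```text
time_s: 6.72
tool_pos: [0.5442, 0.0821, 0.067]
tool_rot: [-179.9, 0.4, 110.8]
force: [0.1, 0.4, 0.0]
grip_width: 0.0175
```

```bash
python3 s.py; python3 b.py s4
```

```text
t 6.7167 pos [0.5442 0.0821 0.067 ] rot [-179.9    0.4  110.8] bin x,y -0.0008 0.0108 w 0.01748396932852772 F [0.12 0.44 0.04] q [-36.  15.  28. 109.  -8.  59.  16.]
```

View pics/s4c.png

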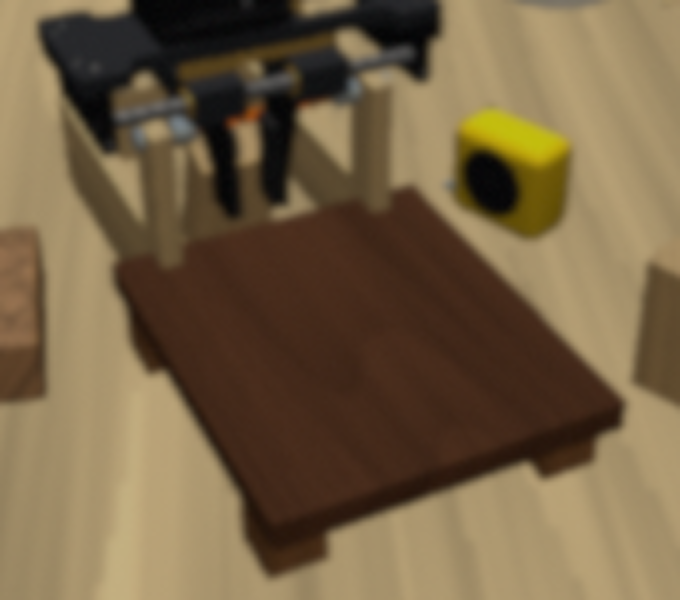

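The block has tipped nose-down. Its tail face is at (230,200), just ahead of the fingers, and the flap is up on the fingers at (245,112). I push the last 2 cm, still short of the 30 mm limit.

Call:
{"method": "servo_tool", "body": {
  "plan": [
    [0.2,[0.4,0,0],[0,0,0]],
    [0.2,[0.4,0,0],[0,0,0]],
    [0.2,[0.4,0,0],[0,0,0]],
    [0.2,[0.4,0,0],[0,0,0]],
    [0.2,[0.2,0,0],[0,0,0]],
    [0.2,[0,0,0],[0,0,0]],
    [0.2,[0,0,0],[0,0,0]]
  ]
}}

```text
time_s: 7.35
tool_pos: [0.5369, 0.1004, 0.0666]
tool_rot: [-179.9, 0.4, 110.8]
force: [-0.8, 0.4, 0.0]
grip_width: 0.0175
```

```bash
python3 s.py; python3 b.py s5
```

```text
t 7.35 pos [0.5369 0.1004 0.0666] rot [-179.9    0.4  110.8] bin x,y 0.0189 0.0111 w 0.01749728566270273 F [-0.8   0.45  0.01] q [-38.  14.  27. 109.  -7.  58.  13.]
```

View pics/s5c.png

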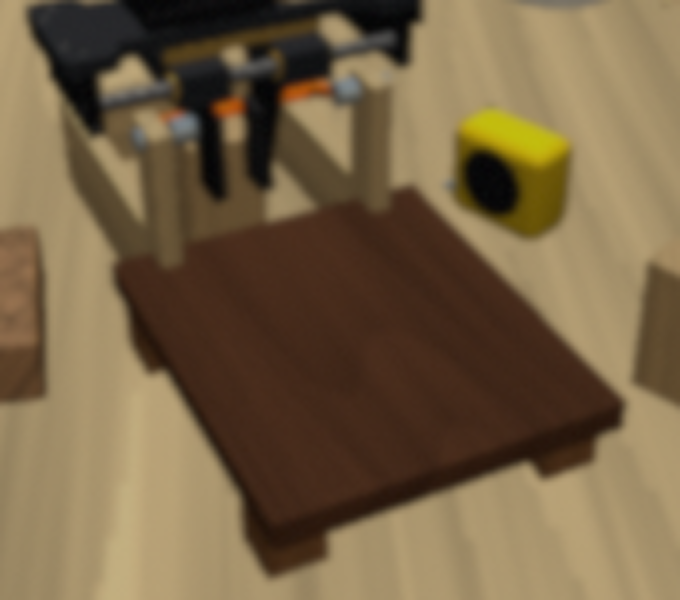

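The visible wooden face at (225,200) suggests the block now stands steeply in the bay. I'll check with the top and wrist views in one picture.

```bash
python3 -c "
from h import *
a=snap('top','t6')['image'][140:290,95:235]; b=snap('wrist','w6')['image']
a=cv2.resize(a,None,fx=2.5,fy=2.5,interpolation=2); b=cv2.resize(b,(448,336))
h=np.zeros((376,800,3),np.uint8); h[:a.shape[0],:350]=a[:376]; h[:336,351:799]=b
h=cv2.convertScaleAbs(h,alpha=1.5); cv2.imwrite('pics/comb6.png',h)"
```

```text
(no output)
```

View pics/comb6.png

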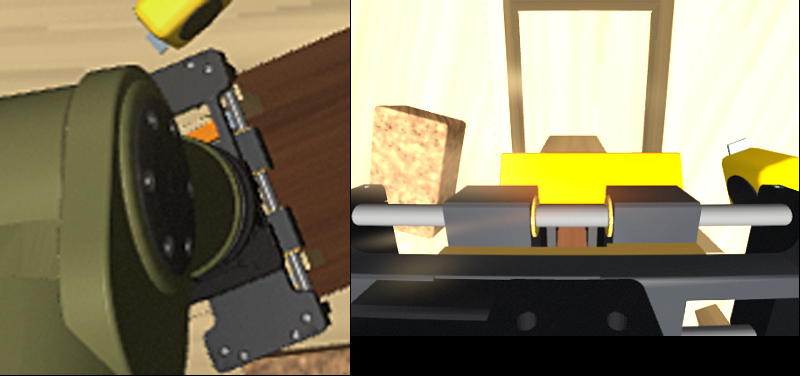

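```bash
python3 -c "
from h import *
from scipy.spatial.transform import Rotation as Ro
c=load('w6'); o=env.get_obs(); T=np.eye(4);T[:3,:3]=Ro.from_euler('xyz',o['tool_rot'],degrees=True).as_matrix();T[:3,3]=o['tool_pos']
M=np.linalg.inv(T@np.array(c['T_tool_cam'])); c['rvec']=cv2.Rodrigues(M[:3,:3])[0]; c['tvec']=M[:3,3]
O=np.array([.554,.0867]); U=np.array([[-.357,.934],[-.934,-.357]])
print(ray(c,[[256,192]]))
px=np.array([[502,0],[545,136],[600,136],[538,150],[608,150],[521,95],[646,95]],float); px=(px-[351,0])/.875
for z in(.01,.038,.06,.09): print(z,((onz(c,px,z)[:,:2]-O)@U.T).round(3).tolist())
"
```

```text
(array([0.51422349, 0.16366207, 0.22915841]), array([[ 0.10079463, -0.22881947, -0.96834757]]))
0.01 [[0.174, 0.067], [0.061, 0.035], [0.06, -0.016], [0.047, 0.042], [0.047, -0.024], [0.097, 0.055], [0.097, -0.057]]
0.038 [[0.162, 0.06], [0.064, 0.032], [0.064, -0.013], [0.052, 0.038], [0.052, -0.02], [0.096, 0.05], [0.096, -0.048]]
0.06 [[0.154, 0.054], [0.066, 0.029], [0.066, -0.011], [0.056, 0.035], [0.056, -0.017], [0.095, 0.045], [0.095, -0.042]]
0.09 [[0.142, 0.046], [0.07, 0.026], [0.07, -0.007], [0.061, 0.03], [0.061, -0.012], [0.093, 0.039], [0.093, -0.033]]
```

My readings say the block stands almost upright in the bay, with its back face at x≈0.03 and its top at z≈0.09, propping up the flap. It has to topple forward. Upright fingers reach no further, so I'll raise slightly and tilt the tips forward 25°. The body stays clear of the cheeks that way.

Call:
{"method": "servo_tool", "body": {
  "plan": [
    [0.2,[0,0,-0.7],[0,0,0]],
    [0.2,[0,0,-0.6],[0,0,0]],
    [0.2,[0,0,0],[0,5,0]],
    [0.2,[0,0,0],[0,5,0]],
    [0.2,[0,0,0],[0,5,0]],
    [0.2,[0,0,0],[0,5,0]],
    [0.2,[0,0,0],[0,5,0]],
    [0.2,[0,0,0],[0,0,0]],
    [0.2,[0,0,0],[0,0,0]]
  ]
}}

```text
time_s: 8.25
tool_pos: [0.5401, 0.1021, 0.0867]
tool_rot: [179.5, -25.6, 111.3]
force: [0.3, 0.6, 0.5]
grip_width: 0.0176
```

```bash
python3 s.py
```

```text
t 8.25 pos [0.5401 0.1021 0.0867] rot [179.5 -25.6 111.3] bin x,y 0.0194 0.0075 w 0.017567611138648045 F [0.32 0.62 0.51] q [-20.  21.  26. 103. -34.  74.  41.]
```

Call:
{"method": "servo_tool", "body": {
  "plan": [
    [0.2,[-0.25,0,0.55],[0,0,0]],
    [0.2,[0,0,0],[0,0,0]],
    [0.2,[0.4,-0.05,0.18],[0,0,0]],
    [0.2,[0.4,-0.05,0.18],[0,0,0]],
    [0.2,[0.4,0,0.18],[0,0,0]]
  ]
}}

```text
time_s: 8.67
tool_pos: [0.5344, 0.1167, 0.0819]
tool_rot: [179.3, -25.1, 111.7]
force: [1.9, -4.3, 0.7]
grip_width: 0.0174
```

```bash
python3 s.py
```

```text
t 8.6667 pos [0.5344 0.1167 0.0819] rot [179.3 -25.1 111.7] bin x,y 0.0351 0.0076 w 0.017397132003153043 F [ 1.9  -4.34  0.75] q [-21.  21.  26. 104. -33.  72.  40.]
```

```bash
python3 -c "
from h import *
print(env.get_obs()['force'])
a=snap('side','s7')['image'][135:215,165:265]; b=snap('wrist','w7')['image'][60:360,120:400]
a=cv2.resize(a,(400,320),interpolation=2); b=cv2.resize(b,(390,418))
h=np.zeros((420,800,3),np.uint8); h[:320,:400]=a; h[:418,405:795]=b
cv2.imwrite('pics/comb7.png',h)"
```

```text
[ 1.90370487 -4.33898604  0.74885322]
```

View pics/comb7.png

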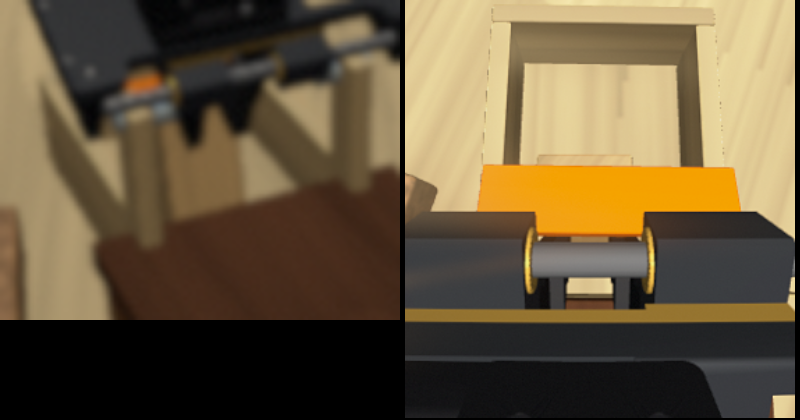

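```bash
cat > wr.py <<'E'
from h import *
from scipy.spatial.transform import Rotation as Ro
O=np.array([.554,.0867]); U=np.array([[-.357,.934],[-.934,-.357]])
def wcam(f):
    c=load(f); o=env.get_obs(); T=np.eye(4);T[:3,:3]=Ro.from_euler('xyz',o['tool_rot'],degrees=True).as_matrix();T[:3,3]=o['tool_pos']
    M=np.linalg.inv(T@np.array(c['T_tool_cam'])); c['rvec']=cv2.Rodrigues(M[:3,:3])[0]; c['tvec']=M[:3,3]; return c
E
python3 -c "
from wr import *
c=wcam('w7'); o,_=ray(c,[[256,192]]); print('cam',(o[:2]-O)@U.T,o[2])
px=np.array([[537,156],[632,156],[567,296],[612,296],[480,166],[741,168],[487,234],[735,238],[523,65],[677,66]],float); px=(px-[405,0])/(390/280)+[120,60]
for z in(.01,.04,.09,.115): print(z,((onz(c,px,z)[:,:2]-O)@U.T).round(3).tolist())
"
```

```text
cam [0.02737463 0.00838767] 0.2580212092738436
0.01 [[0.095, 0.042], [0.096, -0.023], [0.003, 0.019], [0.003, -0.009], [0.088, 0.081], [0.089, -0.099], [0.042, 0.073], [0.041, -0.092], [0.163, 0.055], [0.165, -0.057]]
0.04 [[0.087, 0.038], [0.088, -0.02], [0.006, 0.018], [0.006, -0.007], [0.08, 0.072], [0.081, -0.086], [0.04, 0.065], [0.039, -0.079], [0.147, 0.049], [0.148, -0.049]]
0.09 [[0.073, 0.031], [0.074, -0.013], [0.011, 0.016], [0.011, -0.004], [0.068, 0.057], [0.069, -0.064], [0.037, 0.052], [0.036, -0.059], [0.12, 0.04], [0.12, -0.036]]
0.115 [[0.067, 0.028], [0.067, -0.01], [0.013, 0.015], [0.013, -0.002], [0.062, 0.05], [0.063, -0.053], [0.036, 0.046], [0.035, -0.049], [0.106, 0.035], [0.106, -0.029]]
```

The block is upright and leaning forward about 10°. Its top edge in the wrist view at (585,156) works out to x=0.074, z=0.09. The flap is at its stop, which explains the 4.7 N. The slow push can't reach the roughly 19° balance point, so I'll back off slightly and give a brisker, short push.

Call:
{"method": "servo_tool", "body": {
  "plan": [
    [0.2,[-1.0,0,-0.45],[0,0,0]],
    [0.2,[-1.0,0,-0.45],[0,0,0]],
    [0.2,[-0.15,0,0.3],[0,0,0]],
    [0.2,[0,0,0],[0,0,0]],
    [0.2,[0,0,0],[0,0,0]],
    [0.2,[0,0,0],[0,0,0]]
  ]
}}

```text
time_s: 9.27
tool_pos: [0.5418, 0.0976, 0.078]
tool_rot: [179.4, -25.4, 111.9]
force: [0.4, -0.7, 0.4]
grip_width: 0.0174
```

```bash
python3 s.py; cat > wb.py <<'E'
from wr import *
import sys
snap('wrist',sys.argv[1]); c=wcam(sys.argv[1]); im=c['image']; h=cv2.cvtColor(im,cv2.COLOR_BGR2HSV)
m=((h[...,0]>8)&(h[...,0]<22)&(h[...,1]>200)&(h[...,2]>140)).astype(np.uint8)
n,l,s,ct=cv2.connectedComponentsWithStats(m); i=1+np.argmax(s[1:,4]); print('flap box px',s[i])
x,y,w,hh,_=s[i]; px=[[x+w/2,y],[x+w/2,y+hh]]
for z in(.055,.09,.115): print(z,((onz(c,px,z)[:,:2]-O)@U.T).round(3).tolist())
E
python3 wb.py w8
```

```text
t 9.2667 pos [0.5418 0.0976 0.078 ] rot [179.4 -25.4 111.9] bin x,y 0.0145 0.0075 w 0.017413410054225725 F [ 0.36 -0.69  0.35] q [-19.  22.  26. 103. -34.  73.  42.]
flap box px [ 170  152  194   60 8163]
0.055 [[0.077, -0.005], [0.03, -0.005]]
0.09 [[0.064, -0.002], [0.025, -0.002]]
0.115 [[0.055, -0.001], [0.022, -0.001]]
```

Call:
{"method": "servo_tool", "body": {
  "plan": [
    [0.2,[1.9,0,0.88],[0,0,0]],
    [0.2,[0,0,0],[0,0,0]],
    [0.2,[0,0,0],[0,0,0]],
    [0.2,[0,0,0],[0,0,0]],
    [0.2,[0,0,0],[0,0,0]]
  ]
}}

```text
time_s: 9.73
tool_pos: [0.5348, 0.115, 0.0779]
tool_rot: [179.3, -25.3, 111.8]
force: [-0.7, -0.4, -0.8]
grip_width: 0.0172
```

```bash
python3 s.py; cat > bay.py <<'E'
from wr import *
import sys
# rectified view of the bay floor plane z=.038, 5 px/mm/2
c=wcam(sys.argv[1]); Ui=np.linalg.inv(U)
def col(x,y,z):
    p=proj(c,np.r_[O+Ui@np.array([x,y]),z])[0]; return c['image'][int(p[1]),int(p[0])]
for x in np.arange(.06,.165,.006):
    print(round(x,3),[int(col(x,y,.012).sum()) for y in np.arange(-.04,.045,.008)])
E
python3 wb.py w9; python3 bay.py w9
```

```text
t 9.7333 pos [0.5348 0.115  0.0779] rot [179.3 -25.3 111.8] bin x,y 0.0333 0.0078 w 0.01720435473831028 F [-0.69 -0.4  -0.78] q [-21.  21.  26. 104. -34.  72.  41.]
flap box px [ 174  180  186   48 6726]
0.055 [[0.073, -0.004], [0.036, -0.004]]
0.09 [[0.064, -0.002], [0.034, -0.002]]
0.115 [[0.058, -0.0], [0.033, -0.0]]
0.06 [400, 401, 401, 401, 401, 401, 402, 410, 411, 410, 419]
0.066 [401, 400, 401, 401, 401, 401, 400, 402, 402, 404, 412]
0.072 [401, 402, 401, 402, 401, 401, 401, 401, 401, 401, 410]
0.078 [400, 399, 400, 399, 401, 400, 401, 401, 402, 401, 406]
0.084 [581, 584, 578, 561, 585, 567, 553, 551, 556, 557, 593]
0.09 [581, 579, 576, 543, 581, 562, 564, 561, 555, 566, 592]
0.096 [585, 578, 573, 532, 583, 562, 561, 562, 557, 565, 591]
0.102 [583, 583, 572, 517, 583, 562, 562, 562, 555, 564, 590]
0.108 [581, 584, 573, 503, 583, 561, 562, 564, 552, 557, 592]
0.114 [585, 587, 578, 495, 581, 561, 565, 564, 554, 557, 594]
0.12 [583, 588, 577, 481, 582, 561, 565, 564, 553, 560, 597]
0.126 [585, 588, 578, 440, 581, 562, 567, 565, 556, 573, 593]
0.132 [589, 591, 580, 477, 583, 565, 566, 565, 557, 553, 591]
0.138 [586, 590, 577, 518, 581, 562, 568, 568, 554, 559, 598]
0.144 [585, 589, 577, 505, 577, 564, 565, 566, 556, 556, 592]
0.15 [580, 584, 575, 554, 572, 561, 560, 563, 548, 555, 585]
0.156 [576, 583, 567, 534, 565, 555, 560, 558, 541, 545, 578]
0.162 [583, 585, 570, 525, 561, 565, 553, 581, 582, 565, 577]
```

```bash
python3 -c "
from wr import *
Ui=np.linalg.inv(U)
for f in('w7','w9'):
    c=wcam(f)
    X,Y=np.meshgrid(np.arange(.084,.16,.002),np.arange(-.044,.0441,.002),indexing='ij')
    P=np.c_[O+np.c_[X.ravel(),Y.ravel()]@Ui.T,np.full(X.size,.038)]
    p=proj(c,P).astype(np.float32).reshape(*X.shape,2)
    g=cv2.remap(cv2.cvtColor(c['image'],cv2.COLOR_BGR2GRAY),p[...,0],p[...,1],1).astype(float)
    print(f,'y-profile',np.median(g,0).round().astype(int).tolist()); print('  x-profile |y-.01|<.015',np.median(g[:,20:34],1).round().astype(int).tolist())
"
```

```text
w7 y-profile [197, 199, 197, 198, 200, 202, 204, 203, 204, 204, 204, 203, 202, 200, 200, 194, 184, 186, 193, 197, 200, 203, 203, 201, 198, 195, 195, 198, 202, 205, 208, 208, 210, 209, 209, 208, 205, 200, 201, 202, 205, 205, 198, 197, 201]
  x-profile |y-.01|<.015 [189, 202, 203, 202, 202, 203, 202, 203, 203, 203, 203, 203, 204, 204, 204, 204, 204, 203, 204, 204, 203, 203, 202, 202, 202, 202, 200, 200, 200, 198, 184, 118, 119, 118, 117, 115, 118, 118]
w9 y-profile [201, 200, 199, 201, 203, 206, 205, 205, 206, 206, 205, 204, 203, 202, 201, 188, 186, 192, 195, 204, 205, 201, 198, 199, 204, 202, 200, 197, 202, 202, 200, 196, 190, 194, 197, 196, 202, 198, 180, 204, 207, 207, 200, 199, 203]
  x-profile |y-.01|<.015 [200, 200, 200, 200, 200, 200, 200, 200, 200, 200, 200, 200, 200, 200, 201, 201, 201, 200, 201, 201, 201, 200, 201, 200, 200, 200, 198, 198, 198, 197, 196, 200, 200, 128, 120, 119, 116, 113]
```

The wrist image now shows a 45 mm wide top face at z=0.038, with y from -0.013 to +0.032 and its far edge at x=0.149. The block has toppled and lies flat. Next I draw the fingers out.

Call:
{"method": "servo_tool", "body": {
  "plan": [
    [0.2,[-1.0,0,-0.47],[0,0,0]],
    [0.2,[-1.4,0,-0.65],[0,0,0]],
    [0.2,[-1.4,0,-0.65],[0,0,0]],
    [0.2,[-1.4,0,-0.65],[0,0,0]],
    [0.2,[-1.4,0,-0.65],[0,0,0]],
    [0.2,[-1.4,0,-0.65],[0,0,0]],
    [0.2,[-1.8,0,-0.85],[0,0,0]],
    [0.2,[-1.8,0,-0.85],[0,0,0]],
    [0.2,[-1.8,0,-0.85],[0,0,0]],
    [0.2,[0,0,-2.0],[0,-5,0]],
    [0.2,[0,0,-2.0],[0,-5,0]],
    [0.2,[0,0,-2.0],[0,-5,0]],
    [0.2,[0,0,-2.0],[0,-5,0]],
    [0.2,[0,0,-2.0],[0,-5,0]],
    [0.2,[-2,0,-2.0],[0,0,0]],
    [0.2,[-2,0,-2.0],[0,0,0]],
    [0.2,[0,0,0],[0,0,0]]
  ]
}}

```text
time_s: 11.2
tool_pos: [0.6179, -0.1212, 0.2116]
tool_rot: [-179.5, 1.3, 110.4]
force: [-0.3, -1.6, 0.2]
grip_width: 0.0173
```

```bash
python3 s.py; python3 -c "
from h import *
a=snap('side','s10')['image'][120:250,120:370]; b=snap('top','t10')['image'][90:330,95:275]
h=np.zeros((560,800,3),np.uint8); h[:221,:425]=cv2.resize(a,(425,221),interpolation=2); h[:493,428:798]=cv2.resize(b,(370,493),interpolation=2)
cv2.imwrite('pics/comb10.png',h)"
```

```text
t 11.2 pos [ 0.6179 -0.1212  0.2116] rot [-179.5    1.3  110.4] bin x,y -0.217 0.0145 w 0.017340069251761733 F [-0.3  -1.56  0.17] q [-22.  18.  38.  89. -10.  77.  37.]
```

View pics/comb10.png

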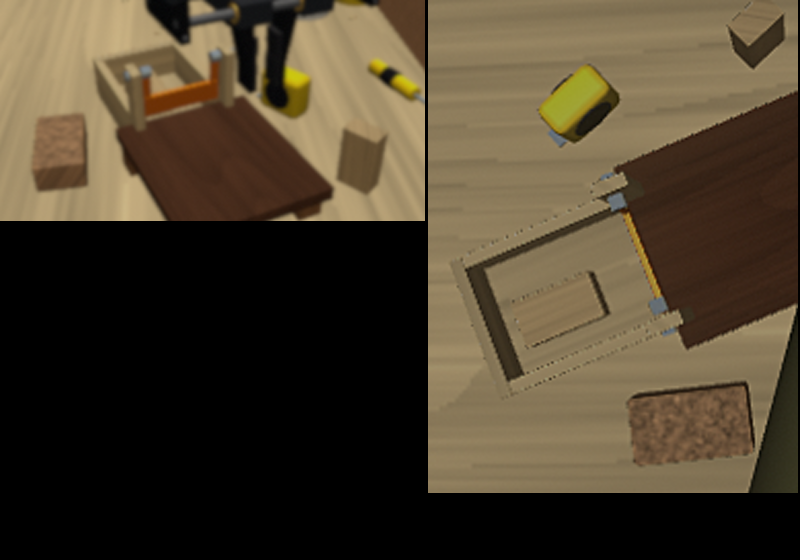

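The block lies flat on the bay floor (top view, 560,310). The flap hangs shut (side view, (180,97)), the bystanders are where they were, and the robot touches nothing. Handing in.

```bash
python3 -c "
from cell import env
print(env.sign_off())"
```

```text
the job is handed in; nothing more can be done
None
```

The pine block is lying flat in the bay, the flap has swung shut, and I have handed the job in. It took about 11.2 s of the 51 s allowed.

- **What went differently:** I pushed the block along the board and under the flap with the fingertips as planned. It then reared up and stood on end in the bay instead of dropping flat, holding the flap up. A slow push with the fingers tilted 25° failed because the flap reached its stop, at about 4.7 N. A short, brisker push then toppled it forward. That means **it most likely lies upside down**, though flat on a broad face.
- **Never lifted:** the block was only pushed; I never gripped or lifted it.
- **Last checks:** before I drew back, the wrist camera put its top at about z = 0.038 m and 45 mm wide, which fits a block lying flat. The final top and side views show it flat in the bay, the flap shut, and the tape, cork block and spare block looking undisturbed. I judged the flap and the bystanders by eye, without measuring them again.
- **Forces:** every reading I took stayed under 5 N, but I took none during the quick push itself.

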